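# Free the grinder's swarf tray with the release pin

## Robot

A 6-joint arm with a two-finger parallel gripper is mounted at the origin on the work surface. World frame = base frame: x ahead of the robot, y to its left, z up, the work surface at z = 0. Lengths are in m, angles in rad, forces in N, time in s.
With the tool pointing down it reaches from about 0.275 to 0.75 m from the base axis. Payload 10.2 kg.
Tool frame: the origin (TCP) lies at the very end of the fingers, on their centre line; the grasp point (between the pads) lies 19 mm behind it (arm.hold_point_z is the distance from the TCP to the grasp point, in m); x points along the fingers, z is the direction in which the jaws open and shut, and the axes are right-handed (so a half turn about x gives the same grasp; the last joint's range is limited). The gripper opens to 85 mm and grips with 20 to 120 N. Pads are 22 mm wide; open, the fingers measure 114 mm over their backs; the gripper's body (76 mm by 85 mm) begins 54 mm behind the grasp point. The pads swing forward as they close: fully open they stand 13 mm farther back than shut.
Start: joints at [-1.342, 0.313, 1.498, -0, 1.331, -0.223], TCP at [0.229, -0.472, 0.231] pointing down, gripper open.
Joint ranges: [-2.94, 2.94], [-0.97, 2.17], [0.19, 2.56], [-1.23, 4.37], [0.02, 3.11], [-2.88, 2.88]. Speed limits (rad/s): [2.39, 2.39, 3.01, 3.14, 3.14, 3.14].

## Interface

Orientations are given as a unit quaternion [x, y, z, w].
In Python, from workcell import get_obs, vision, ticket, models, arm gives the robot as it stands.
- The arm moves only by the tool send_rows, never from a script. Its argument "targets" is a list of rows, each a list of 5 numbers: the shift along the tool's x, y, z in m, then the turn about the tool's x in rad, then the gripper's target within -1 to 1 (fully open at 1, half-way at 0, shut at -1). In form: [[dx, dy, dz, roll, fingers], ...]. A call has 1 to 5 rows; each row is the pose to reach, as a shift and turn from the pose commanded when the call began, along the tool's axes at that moment; what a row does not reach only later rows make up. A row lasts 1/8 s, in which the tool goes at most 62.5 mm and 10.7 degrees, less where a joint would pass 70% of its speed; a pose out of reach is approached as far as the arm can. A call with a gripper value outside its range is refused whole. The fingers move at their own pace and stop on an object; "force" is the grip in N (left out, the last holds). Time passes only in rows, so rows that repeat a pose let the fingers close. It gives the time, the measured TCP pose, the force and the opening at its end, in the units of the state.
- get_obs(): the state, without advancing time (a new reading comes with each control period).
- vision.get_image(name): name is "side" or "top"; returns a dict with "frame" (480x640x3 uint8, blue, green, red), "K" (3x3 intrinsics, pixels), "world_to_cam" (4x4, takes a point from world to camera coordinates). Camera axes: x right, y up, looking along -z (the intrinsics and any distortion apply to the point x, -y, -z); pixel columns grow to the right and rows downward; lengths in m; the calibration is good to about 2 mm. A picture is of the moment at which its call begins. There is no depth.
- ticket.finish_job(): hands the job in, once; it reports no verdict.
Trained networks look in a picture, given as the dict that the camera call returned (one of the last four; its "shot" number tells which), for a name from the list of things; names that differ only in an ending like _2 or _b are one class to them, and where a whole thing is asked for, a point or a joint stands for the part that bears it (a point fixed in the world has none). Each returns a list of dicts, best first, with "confidence" (0 to 1); they miss things now and then, are a little off and sometimes report something else, mostly with a low value. They report only what shows in the picture. A call takes as long as a camera call. They do not tell look-alikes from the thing itself.
- models.cut_out(query, picture): "region" (480x640 bool, what is visible of it).
- models.mark_of(query, picture): "location" ([x, y, z] in m, in the coordinates of the camera as it stood for that picture, good to about 4 mm: a listed point, or the origin of a listed thing).
The state is a dict: "time_s": time; "joint_positions": joint angles; "joint_velocities": joint speeds; "joint_efforts": joint torques, N m; "ee_pos": TCP position; "orientation": TCP orientation; "ft_force": force on the tool from outside, world axes, zero at the start; "ft_torque": the same for the moment, N m; "width": finger opening in m.
Only numpy, scipy, OpenCV 4.12 (cv2) and the standard library are available. Lean on these libraries where they do the work, as an engineer would, in place of code of your own. Each camera call takes 0.05 s, during which the arm holds its last target. There are 200 camera calls.

## Task

The red-fronted swarf tray under the bench grinder is locked by a spring catch hidden below the slot in the grinder's deck. Take the release pin from its wooden stand, feel for the catch through the slot and press it down gently, never jamming the pin hard, and keep it down until the tray has slid all the way out; then put the pin back upright and fully home in its stand. Leave the can, the hammer and the brush alone.

Things in the scene. Friction and masses are not known exactly. Their poses are not given: they have to be found in the camera images.
- pin: Upright release pin, 122 mm, 90 g: steel shank 8 mm in diameter, 60 mm long; brass collar 26 mm in diameter from 60 to 66 mm; orange square handle 16 x 16 mm from 66 to 122 mm (grip here). Origin at the centre of the lower tip; z up to the handle, x and y square to its faces. Starts in the stand, collar on the stand's top.
- stand_hole (a point): Mouth of the 11 mm hole in the middle of the top of the pin's wooden stand (fixed block 70 x 70 mm, 72 mm tall; this point is 72 mm above the bench). The hole goes right through. With the pin home its tip is 60 mm below this point.
- grinder: Green bench grinder on a fixed steel swarf box 270 mm deep (x), 220 mm wide (y), deck 100 mm above the bench. Origin on the bench under the box's middle; its tray side faces its own -x. Motor and wheels stand on the deck from x = 0 back, up to 220 mm above the bench; the front of the deck is free. Over 22 N between pin and grinder damages the catch.
- slot (a point): Centre of the access slot (yellow border) at deck height, 80 mm in front of the grinder's origin; 50 mm long along y, 14 mm wide along x, deck 4 mm thick. The catch's flat steel pad, 10 mm long along the slot and wider than it, lies up to 18 mm either way from the middle and 12 to 30 mm below the deck: unknown each time. Beside it nothing until a rigid web 48 mm down.
- tray (a joint): How far the tray is out (m): 0 locked, 0.05 fully out. Pressing the catch takes 4 N, growing 0.5 N per mm; after about 6 mm (7 to 8 N) it lets the tray go, at 10 mm it is at its rigid bottom, where force shoots up. Held down, a spring slides the tray out in about 2 s. Let up early, the catch stops it at about 20 mm; press again.
- tray_lip (a point): Top middle of the steel lip on the tray's red front, 51 mm above the bench; moves out with the tray. It need not be touched.
- can: Red can, 60 mm in diameter, 130 mm tall, loose on the bench; origin under its centre. Leave it alone.
- hammer: Hammer, 220 mm long, lying on the bench. Leave it alone.
- brush: Wire brush with a wooden back, 180 x 30 mm and 30 mm tall, lying on the bench; origin under its centre. Leave it alone.
Mind the look-alikes: they are no part of the job. There is more than one size of the pin; the job needs the smaller. Of the things that look like the part that bears stand_hole, the smaller one is meant.

How it is judged:
By the outcome, as a careful person would: the job done as asked, in the order asked, and still so for the second after the job is handed in, with the robot touching nothing.
It also fails if it takes over 70 s, if anything falls off the work surface, if the arm or the gripper's body presses on something with over 40 N, if the wrist force passes 120 N, or if a joint passes its speed limit or range.

## Working session

There is one attempt and no reset: what is moved stays moved. The work goes in short steps, Python scripts to look and compute and a tool call to move; the robot and the scene stay as the last step left them, time stands still between calls to the robot, and variables do not carry over. Pictures are saved under pics/ and viewed, about 8 in all and at most 12, crops included, and the job is handed in when it is done.

Besides the shell and the picture viewer there is one more tool, called after "Call:" as name(argument=value, ...) on one line, values as JSON. send_rows: Moves the arm, as the interface text tells. Its arguments: {"type":"object","properties":{"targets":{"type":"array","items":{"type":"array","items":{"type":"number"}}},"force":{"type":"number"}},"required":["targets"]}

```bash
mkdir -p pics
cat > h.py <<'E'
import numpy as np, cv2
from workcell import get_obs, vision, ticket, models, arm
def w(pic,p):
    return (np.linalg.inv(pic["world_to_cam"])@np.r_[p,1])[:3]
def pix(pic,P):
    c=(pic["world_to_cam"]@np.r_[P,1])[:3]; q=pic["K"]@np.array([c[0],-c[1],-c[2]]); return q[:2]/q[2]
def ray(pic,uv,z):
    T=np.linalg.inv(pic["world_to_cam"]); d=np.linalg.inv(pic["K"])@np.r_[uv,1.]; d=T[:3,:3]@np.array([d[0],-d[1],-d[2]]); o=T[:3,3]
    return o+d*(z-o[2])/d[2]
E
python3 - <<'E'
from h import *
ims=[]
np.set_printoptions(precision=4,suppress=True)
o=get_obs();print(o)
print([a for a in dir(arm) if a[0]!='_'])
for n in("top","side"):
    p=vision.get_image(n);ims.append(p["frame"]);cv2.imwrite(f"pics/{n}0.png",p["frame"])
    print(n, "K",p["K"].ravel(),p.keys())
    for q in("pin","stand_hole","grinder","slot","tray_lip","can","hammer","brush"):
        for m in models.mark_of(q,p)[:4]:
            L=w(p,m["location"]);print(q,round(m["confidence"],2),L,pix(p,L).round())
E
```

```text
{'time_s': 0.0, 'joint_positions': array([-1.3424,  0.3135,  1.4985, -0.    ,  1.331 , -0.2234]), 'joint_velocities': array([-0.0007,  0.0004,  0.0001, -0.001 , -0.0009,  0.0022]), 'joint_efforts': array([  0.001 , -41.2262, -25.9741,  -0.    ,   0.0042,   0.    ]), 'ee_pos': array([ 0.2291, -0.4721,  0.2307]), 'orientation': array([ 0.3756,  0.5996, -0.375 ,  0.5989]), 'ft_force': array([-1.1471, -0.0163, -0.3215]), 'ft_torque': array([0.0168, 0.0237, 0.0081]), 'width': 0.08560028544531602}
['IKError', 'hold_point_z']
top K [518.6667   0.     320.3917   0.     518.6667 244.0938   0.       0.
   1.    ] dict_keys(['frame', 'K', 'world_to_cam', 'shot'])
pin 0.72 [ 0.3778 -0.31    0.0037] [448. 298.]
pin 0.6 [ 0.4741 -0.3109  0.0162] [449. 254.]
pin 0.43 [ 0.4805  0.3126 -0.0002] [170. 246.]
stand_hole 0.89 [ 0.3296 -0.4235  0.0938] [515. 320.]
stand_hole 0.79 [ 0.475  -0.3134  0.0708] [457. 250.]
grinder 0.58 [ 0.6042 -0.0147  0.0036] [317. 195.]
slot 0.9 [ 0.5193 -0.0215  0.1063] [320. 223.]
tray_lip 0.8 [ 0.4495 -0.0189  0.0543] [317. 260.]
can 0.56 [0.4784 0.3116 0.0019] [170. 247.]
hammer 0.67 [ 0.629  -0.3645  0.0011] [469. 189.]
brush 0.89 [0.6235 0.3684 0.0029] [149. 183.]
side K [501.8763   0.     316.9792   0.     501.8763 231.2524   0.       0.
   1.    ] dict_keys(['frame', 'K', 'world_to_cam', 'shot'])
stand_hole 0.79 [ 0.4775 -0.3128  0.0719] [384. 313.]
stand_hole 0.58 [ 0.3325 -0.4279  0.094 ] [356. 375.]
stand_hole 0.25 [ 0.6354 -0.3657 -0.0026] [453. 327.]
grinder 0.84 [ 0.6062 -0.0202 -0.0019] [356. 246.]
can 0.17 [ 0.6049 -0.0187 -0.0057] [355. 247.]
hammer 0.76 [ 0.6328 -0.3625 -0.0012] [451. 326.]
```

View pics/top0.png

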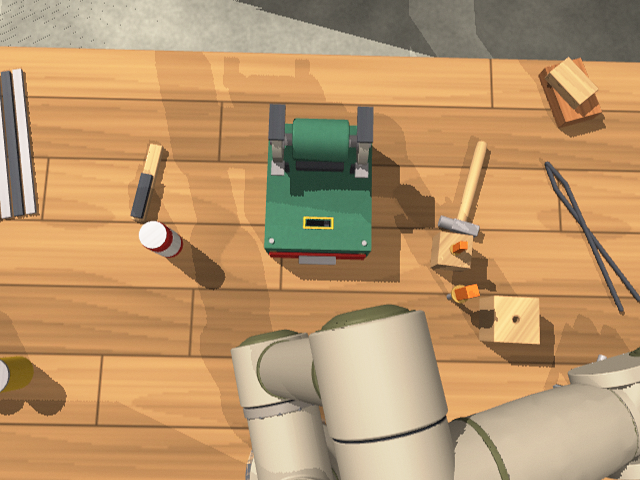

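View pics/side0.png

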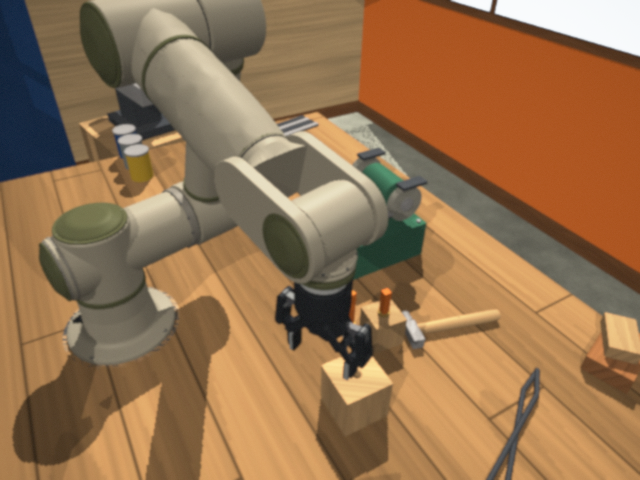

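Run:
```python
from h import *
from scipy.spatial.transform import Rotation as R
np.set_printoptions(precision=4,suppress=True)
print(R.from_quat(get_obs()["orientation"]).as_matrix(),arm.hold_point_z)
a=cv2.imread("pics/top0.png")[205:345,420:560]; b=cv2.imread("pics/side0.png")[270:410,310:450]
cv2.imwrite("pics/c1.png",np.hstack([cv2.resize(a,(400,400),interpolation=3),cv2.resize(b,(400,400),interpolation=3)]))
c=cv2.imread("pics/top0.png")
# slot via yellow
hsv=cv2.cvtColor(c,cv2.COLOR_BGR2HSV)
p=vision.get_image("top")
def sub(mask,box):
    m=np.zeros_like(mask);x0,y0,x1,y1=box;m[y0:y1,x0:x1]=mask[y0:y1,x0:x1];ys,xs=np.nonzero(m);return np.c_[xs,ys].astype(np.float32)
y=sub(cv2.inRange(hsv,(22,120,150),(35,255,255)),(290,205,350,240))
r=cv2.minAreaRect(y);print("slot",r)
for uv in [r[0],*cv2.boxPoints(r)]: print(ray(p,uv,.1))
o=cv2.inRange(hsv,(3,190,150),(16,255,255))
for box in((440,230,480,262),(440,275,490,310)):
    q=sub(o,box); r=cv2.minAreaRect(q);print("orange",len(q),r,q.min(0),q.max(0),ray(p,r[0],.134))
    print(cv2.boxPoints(r))
for P in([.475,-.312,.134],[.475,-.312,.078],[.475,-.312,.072]):print(pix(p,P))
```

```text
[[ 0.      0.8997  0.4366]
 [-0.      0.4366 -0.8997]
 [-1.      0.      0.0001]] 0.0187
slot ((318.0, 222.0), (12.0, 30.0), 90.0)
[ 0.5224 -0.0181  0.1   ]
[0.5344 0.0133 0.1   ]
[ 0.5358 -0.049   0.1   ]
[ 0.5104 -0.0494  0.1   ]
[0.509  0.0126 0.1   ]
orange 98 ((459.32354736328125, 245.79412841796875), (7.518604278564453, 14.794672966003418), 75.96376037597656) [453. 242.] [466. 251.] [ 0.4733 -0.3012  0.134 ]
[[451.2353 243.9412]
 [465.5883 240.353 ]
 [467.4118 247.6471]
 [453.0588 251.2353]]
orange 277 ((466.6000061035156, 291.70001220703125), (12.473502159118652, 23.21156120300293), 77.47119140625) [455. 284.] [479. 299.] [ 0.3819 -0.3135  0.134 ]
[[453.9177 288.1294]
 [476.5765 283.0941]
 [479.2823 295.2706]
 [456.6235 300.3059]]
[464.6797 245.0486]
[456.9948 249.2531]
[456.2173 249.6785]
```

View pics/c1.png

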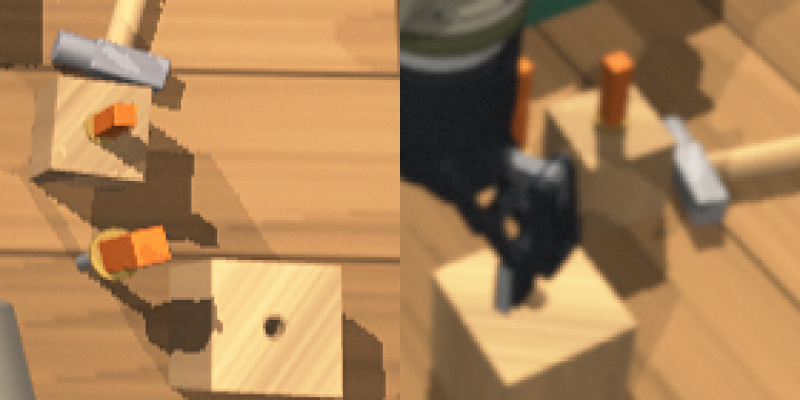

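```bash
cat >> h.py <<'E'
from scipy.optimize import minimize
def boxmask(pic,x,y,yaw,z0,z1,s=.008,S=8,box=None):
    x0,y0,x1,y1=box; c,n=np.cos(yaw),np.sin(yaw)
    P=[[x+c*a*s-n*b*s,y+n*a*s+c*b*s,z] for a in(-1,1) for b in(-1,1) for z in(z0,z1)]
    uv=np.array([pix(pic,p) for p in P])
    h=cv2.convexHull(((uv+.5-[x0,y0])*S*16).astype(np.int32))
    m=np.zeros(((y1-y0)*S,(x1-x0)*S),np.uint8);cv2.fillPoly(m,[h],255,shift=4)
    return cv2.resize(m,(x1-x0,y1-y0),interpolation=cv2.INTER_AREA)/255.
def orange(f,box):
    x0,y0,x1,y1=box; h=cv2.cvtColor(f[y0:y1,x0:x1],cv2.COLOR_BGR2HSV)
    return ((h[...,0]<13)&(h[...,1]>185)&(h[...,2]>110)).astype(float)
def fitpin(views,g,z0,z1):
    best=None
    for yaw in np.radians([-40,-25,-10,5,20,35]):
        f=lambda v:sum(np.abs(boxmask(p,v[0],v[1],v[2],z0,z1,box=b)-orange(p["frame"],b)).sum() for p,b in views)
        r=minimize(f,[*g,yaw],method="Nelder-Mead",options=dict(initial_simplex=np.array([[*g,yaw]]*4)+np.r_[[[0,0,0]],np.diag([.005,.005,.15])]))
        if best is None or r.fun<best.fun:best=r
    return best.x[0],best.x[1],np.degrees(best.x[2]),best.fun
E
python3 - <<'E'
from h import *
t=vision.get_image("top");s=vision.get_image("side")
bt=(440,230,480,262)
u=pix(s,[.475,-.311,.106]).astype(int);bs=(u[0]-14,u[1]-25,u[0]+16,u[1]+25)
print(u,orange(t["frame"],bt).sum(),orange(s["frame"],bs).sum())
for V in([(t,bt)],[(s,bs)],[(t,bt),(s,bs)]):print(np.round(fitpin(V,(.475,-.311),.078,.134),4))
E
```

```text
[383 301] 57.0 111.0
[  0.473   -0.3012 -60.298   79.102 ]
[  0.481   -0.3101 -41.248  105.8157]
[  0.4785  -0.3102 -42.0566 212.1294]
```

Call:
send_rows(targets=[[0,0,0,0.15,1],[0,0,0,0.3,1],[0,0,0,0.452,1],[0,0.14,-0.02,0.452,1],[0,0.291,-0.036,0.452,1]], force=60)

```text
time_s: 1.68
ee_pos: [0.3345, -0.403, 0.2313]
orientation: [0.501, 0.499, -0.5, 0.5]
ft_force: [0.5, -1.5, 0.3]
width: 0.0855
```

```bash
sed -i 's/return ((h\[.*/return ((h[...,0]<17)\&(h[...,1]>175)\&(h[...,2]>70)).astype(float)/' h.py
python3 - <<'E'
from h import *
t=vision.get_image("top");s=vision.get_image("side")
t["frame"]=cv2.imread("pics/top0.png");s["frame"]=cv2.imread("pics/side0.png")
bt=(444,234,474,259);bs=(369,276,399,326)
print(orange(t["frame"],bt).sum(),orange(s["frame"],bs).sum(), boxmask(t,.475,-.311,0,.078,.134,box=bt).sum(),boxmask(s,.475,-.311,0,.078,.134,box=bs).sum())
for V in([(t,bt)],[(s,bs)],[(t,bt),(s,bs)]):print(np.round(fitpin(V,(.475,-.311),.078,.134),4))
m=models.cut_out("stand_hole",t)
for k in m[:3]:
    ys,xs=np.nonzero(k["region"]);print(k["confidence"],len(xs),xs.mean(),ys.mean())
print(get_obs()["ee_pos"])
E
```

```text
139.0 213.0 157.22352941176473 270.65882352941173
[ 0.4761 -0.3096 -1.7127 20.3882]
[  0.4775  -0.3111 -37.0134  35.0157]
[  0.4771  -0.3106 -36.015   71.4039]
0.77 1159 495.3779119930975 313.29853321829165
0.63 1255 450.35059760956176 252.0557768924303
[ 0.33545339 -0.40218232  0.2313868 ]
```

Call:
send_rows(targets=[[0,0.05,-0.03,0,1],[0,0.1,-0.06,0,1],[0,0.141,-0.092,0,1],[0,0.141,-0.092,0,1]])

```text
time_s: 2.33
ee_pos: [0.476, -0.3104, 0.231]
orientation: [0.499, 0.501, -0.499, 0.501]
ft_force: [-0.4, 0.0, -0.1]
width: 0.0853
```

Run:
```python
from h import *
print(get_obs()["ee_pos"],get_obs()["orientation"])
t=vision.get_image("top");s=vision.get_image("side")
cv2.imwrite("pics/side1.png",s["frame"])
t["frame"]=cv2.imread("pics/top0.png");bt=(444,234,474,259)
o=orange(t["frame"],bt)
for a in range(-45,45,8):
    f=lambda v:np.abs(boxmask(t,v[0],v[1],np.radians(a),.078,.134,box=bt)-o).sum()
    r=minimize(f,[.476,-.31],method="Nelder-Mead",options=dict(initial_simplex=[[.476,-.31],[.48,-.31],[.476,-.306]]));print(a,r.x.round(4),round(r.fun,1))
a=cv2.resize(t["frame"][225:270,430:490],(480,360),interpolation=cv2.INTER_CUBIC)
u=pix(s,[.475,-.311,.12]).astype(int)
b=cv2.resize(s["frame"][u[1]-60:u[1]+60,u[0]-50:u[0]+50],(300,360),interpolation=cv2.INTER_CUBIC)
cv2.imwrite("pics/c2.png",np.hstack([a,b]))
```

```text
[ 0.47600941 -0.31041526  0.23098263] [ 0.49936352  0.50081083 -0.49922693  0.5005967 ]
-45 [ 0.4755 -0.3083] 29.1
-37 [ 0.4753 -0.3082] 28.1
-29 [ 0.4756 -0.3091] 27.5
-21 [ 0.4753 -0.3093] 25.2
-13 [ 0.4754 -0.3093] 22.6
-5 [ 0.4757 -0.3095] 20.6
3 [ 0.4762 -0.3094] 20.5
11 [ 0.4759 -0.309 ] 22.8
19 [ 0.4759 -0.3085] 26.9
27 [ 0.4763 -0.3093] 35.2
35 [ 0.4758 -0.3085] 34.4
43 [ 0.4758 -0.3085] 30.2
```

View pics/c2.png

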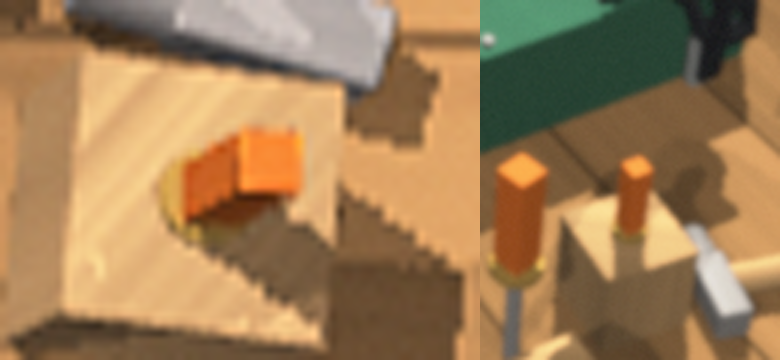

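Call:
send_rows(targets=[[0.05,0,-0.001,0,1],[0.1,0,-0.001,0,1],[0.139,0,-0.001,0,1],[0.139,0,-0.001,0,-1],[0.139,0,-0.001,0,-1]], force=50)

```text
time_s: 3.05
ee_pos: [0.4747, -0.3121, 0.0942]
orientation: [0.5, 0.499, -0.5, 0.501]
ft_force: [0.4, -1.0, 1.0]
width: 0.0515
```

Call:
send_rows(targets=[[0,0,0,0,-1],[0,0,0,0,-1],[0,0,0,0,-1],[0,0,0,0,-1]])

```text
time_s: 3.55
ee_pos: [0.475, -0.3112, 0.0936]
orientation: [0.5, 0.499, -0.5, 0.501]
ft_force: [-1.6, -0.5, 6.0]
width: 0.0153
```

```bash
python3 -c "
from h import *
o=get_obs();print(o['time_s'],o['ee_pos'],o['ft_force'],o['ft_torque'],o['width'],o['joint_positions'])"
```

```text
3.55 [ 0.4749967  -0.31120094  0.09355473] [-1.61274661 -0.54510702  6.01800078] [0.0161673  0.23143768 0.00607506] 0.015336531042159056 [-7.86110353e-01  5.44363867e-01  1.53587872e+00 -3.72886591e-04
  1.05921586e+00  7.84899572e-01]
```

Call:
send_rows(targets=[[-0.02,0,0,0,-1],[-0.05,0,0,0,-1],[-0.09,0,0,0,-1],[-0.13,0,0,0,-1],[-0.13,0,0,0,-1]])

```text
time_s: 4.18
ee_pos: [0.4755, -0.3113, 0.2254]
orientation: [0.5, 0.498, -0.5, 0.502]
ft_force: [-0.1, 0.3, -1.5]
width: 0.0154
```

Call:
send_rows(targets=[[0,0.01,-0.06,0,-1],[0,0.02,-0.12,0,-1],[0,0.03,-0.18,0,-1],[0,0.045,-0.23,0,-1],[0,0.045,-0.23,0,-1]])

```text
time_s: 4.8
ee_pos: [0.5197, -0.0775, 0.2213]
orientation: [0.499, 0.502, -0.499, 0.5]
ft_force: [-0.7, -0.1, -1.3]
width: 0.0153
```

Run:
```python
from h import *
o=get_obs();print(o['time_s'],o['ee_pos'],o['ft_force'],o['ft_torque'],o['width'])
t=vision.get_image("top");s=vision.get_image("side")
for _ in range(3):vision.get_image("top");print(get_obs()["ee_pos"],get_obs()["ft_force"])
for p in(t,s):
    for q in("pin","slot"):
        for m in models.mark_of(q,p)[:3]:
            L=w(p,m["location"]);print(q,round(m["confidence"],2),L.round(4),pix(p,L).round())
b=[]
for p in(t,s):
    u=pix(p,[.52,-.05,.15]).astype(int);u=np.clip(u,[90,90],[549,389])
    b.append(cv2.resize(p["frame"][u[1]-90:u[1]+90,u[0]-90:u[0]+90],(400,400),interpolation=cv2.INTER_CUBIC));print(u)
cv2.imwrite("pics/c3.png",np.hstack(b))
```

```text
4.8 [ 0.51968226 -0.07751889  0.22129168] [-0.66249475 -0.10283089 -1.28509909] [-0.04390892  0.01661717 -0.02571846] 0.015334300828918585
[ 0.51933493 -0.08117115  0.22156539] [-0.23257149  0.41580436 -1.00789588]
[ 0.51935863 -0.08153657  0.22172484] [-0.34223887  0.11804412 -1.2410567 ]
[ 0.51938281 -0.08169378  0.22187944] [ 0.48876571 -0.84328621 -0.34303021]Traceback (most recent call last):
  File "<stdin>", line 7, in <module>
ValueError: only the last four pictures can be asked about
```

Run:
```python
from h import *
t=vision.get_image("top");s=vision.get_image("side")
print(get_obs()["ee_pos"])
for p in(t,s):
    for q in("pin","slot"):
        for m in models.mark_of(q,p)[:3]:
            L=w(p,m["location"]);print(q,round(m["confidence"],2),L.round(4),pix(p,L).round())
b=[]
for p in(t,s):
    u=pix(p,[.52,-.05,.15]).astype(int);u=np.clip(u,[90,90],[549,389])
    b.append(cv2.resize(p["frame"][u[1]-90:u[1]+90,u[0]-90:u[0]+90],(400,400),interpolation=cv2.INTER_CUBIC));print(u)
cv2.imwrite("pics/c3.png",np.hstack(b))
```

```text
[ 0.51949038 -0.08162236  0.22209946]
pin 0.96 [ 0.3775 -0.3095  0.0005] [447. 298.]
pin 0.73 [ 0.521  -0.0829  0.1383] [343. 225.]
slot 0.86 [ 0.5265 -0.02    0.0971] [331. 225.]
[334 218]
[335 213]
```

View pics/c3.png

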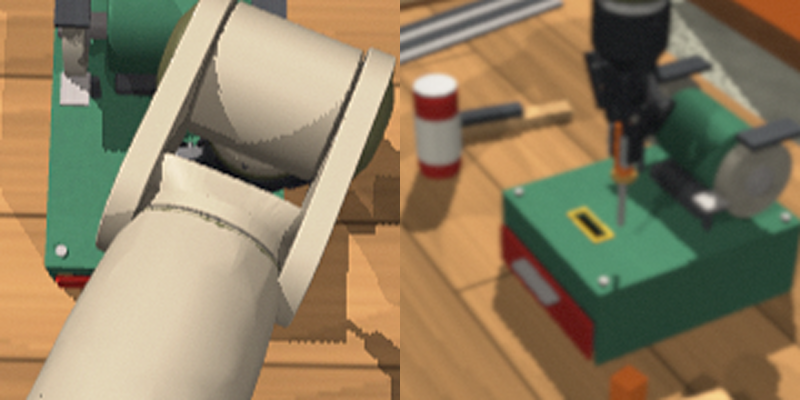

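Run:
```python
from h import *
np.set_printoptions(precision=4,suppress=True)
s=vision.get_image("side");f=s["frame"];h=cv2.cvtColor(f,cv2.COLOR_BGR2HSV)
y=cv2.inRange(h,(20,110,110),(36,255,255));y[:200]=0;y[245:]=0;y[:,:315]=0;y[:,345:]=0
ys,xs=np.nonzero(y);r=cv2.minAreaRect(np.c_[xs,ys].astype(np.float32));print(r,len(xs))
B=np.array([ray(s,u,.1) for u in cv2.boxPoints(r)]);print(B,B.mean(0))
# whole-slot fit: outer rectangle
t=vision.get_image("top");
print("tip pred",pix(s,[.5195,-.0816,.142]),"mid",pix(s,[.5195,-.0816,.17]),"collar",pix(s,[.5195,-.0816,.205]))
for v in range(202,228,2): print(v,[tuple(x) for x in [f[v,c] .tolist() for c in range(338,351)]] if v in(206,216) else f[v,336:352].sum(-1)-0, )
cv2.imwrite("pics/c4.png",cv2.resize(f[170:250,300:380],(640,640),interpolation=cv2.INTER_CUBIC)[:600])
```

```text
((327.89703369140625, 215.8382110595703), (26.15350914001465, 29.758243560791016), 4.39870548248291) 129
[[ 0.4759 -0.0213  0.1   ]
 [ 0.5466  0.0911  0.1   ]
 [ 0.6022  0.0494  0.1   ]
 [ 0.5274 -0.0592  0.1   ]] [0.538 0.015 0.1  ]
tip pred [342.6892 223.264 ] mid [343.1939 213.4239] collar [343.8455 200.7182]
202 [337 332 330 316 292 275 269 272 265 272 262 261 271 268 254 221]
204 [336 333 326 314 297 272 257 256 261 262 257 240 234 222 201 180]
206 [(89, 118, 68), (78, 103, 58), (72, 95, 56), (66, 86, 54), (67, 84, 64), (73, 88, 82), (81, 91, 95), (77, 87, 92), (72, 84, 85), (64, 80, 71), (57, 75, 55), (56, 74, 50), (56, 74, 44)]
208 [330 323 307 257 215 182 201 243 275 273 245 204 182 178 171 178]
210 [341 335 333 317 293 259 250 261 271 275 256 226 196 192 182 175]
212 [348 341 344 333 339 332 312 294 290 288 293 284 260 238 204 186]
214 [338 345 343 346 342 339 311 302 289 293 315 333 331 320 291 246]
216 [(112, 149, 84), (112, 149, 86), (112, 147, 86), (109, 143, 86), (102, 129, 87), (96, 111, 93), (93, 101, 97), (94, 107, 93), (100, 125, 87), (108, 141, 86), (113, 148, 86), (112, 148, 85), (110, 145, 83)]
218 [344 351 349 349 342 334 317 304 291 290 314 330 342 345 347 342]
220 [351 343 349 348 346 335 325 304 293 296 320 339 346 343 344 341]
222 [375 360 351 349 347 341 327 307 297 303 326 342 345 346 345 342]
224 [448 437 404 368 348 345 338 326 324 327 344 344 344 338 336 334]
226 [373 447 470 447 400 363 350 345 342 347 355 343 341 337 327 319]
```

View pics/c4.png

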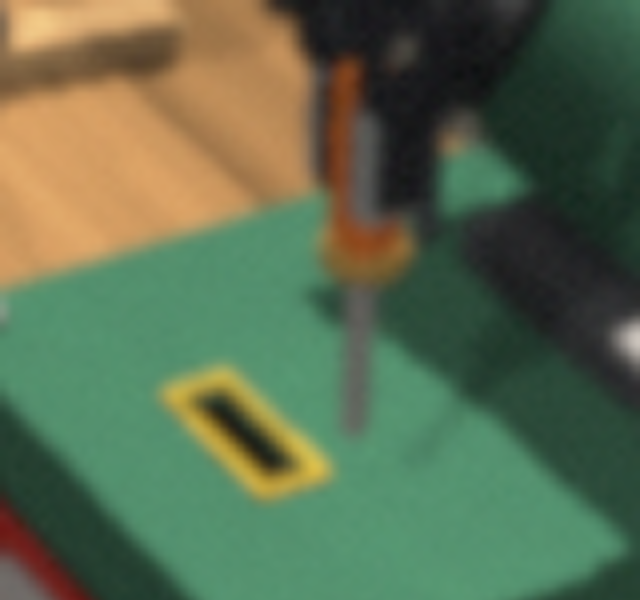

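Run:
```python
from h import *
np.set_printoptions(precision=4,suppress=True)
s=vision.get_image("side");t=vision.get_image("top")
g=lambda u,v:np.array([300+(u+.5)/8-.5,170+(v+.5)/8-.5])
for c in [(222,365),(335,468),(265,500),(160,395),(245.5,432),(247,431)]:print("slot",c,ray(s,g(*c),.1)[:2])
for dz in(-.003,0,.003):print("tip",ray(s,g(354,430),.142+dz)[:2])
print("tip pin axis",ray(s,g(362,290),.195)[:2])
# yellow fit side: rectangle frame 2 params + yaw ; outer size from area
def frame(pic,v,box,S=8):
    x0,y0,x1,y1=box;c,n=np.cos(v[2]),np.sin(v[2]);m=np.zeros(((y1-y0)*S,(x1-x0)*S),np.uint8)
    for hx,hy,val in((.007+v[3],.025+v[3],255),(.007,.025,0)):
        P=[[v[0]+c*a*hx-n*b*hy,v[1]+n*a*hx+c*b*hy,.1] for a,b in((-1,-1),(1,-1),(1,1),(-1,1))]
        cv2.fillPoly(m,[((np.array([pix(pic,p) for p in P])+.5-[x0,y0])*S*16).astype(np.int32)],val,shift=4)
    return cv2.resize(m,(x1-x0,y1-y0),interpolation=cv2.INTER_AREA)/255.
t["frame"]=cv2.imread("pics/top0.png")
for p,box in((s,(318,212,343,235)),(t,(298,212,338,234))):
    x0,y0,x1,y1=box;f=p["frame"][y0:y1,x0:x1].astype(float);Y=np.clip((f[...,2]-f[...,0]*1.0),0,None);Y/=np.percentile(Y,97)
    Y=np.clip(Y,0,1)
    fn=lambda v:((cv2.GaussianBlur(frame(p,v,box),(0,0),.7)-Y)**2).sum()
    i=np.array([.521,-.02,0,.006]);r=minimize(fn,i,method="Nelder-Mead",options=dict(initial_simplex=np.vstack([i,i+np.diag([.004,.004,.05,.002])]),maxiter=400))
    print(r.x,np.degrees(r.x[2]),r.fun,(Y**2).sum())
```

```text
slot (222, 365) [0.5368 0.0159]
slot (335, 468) [ 0.5388 -0.0485]
slot (265, 500) [ 0.5114 -0.0522]
slot (160, 395) [0.5112 0.0111]
slot (245.5, 432) [ 0.5245 -0.019 ]
slot (247, 431) [ 0.5252 -0.0188]
tip [ 0.5241 -0.0796]
tip [ 0.5217 -0.083 ]
tip [ 0.5194 -0.0865]
tip pin axis [ 0.5187 -0.0878]
[ 0.5242 -0.0186 -0.0072  0.007 ] -0.4111400461056807 8.187093219588347 93.50291250471216
[ 0.5216 -0.0178 -0.0023  0.0057] -0.1319132199254421 20.637784098669428 127.31440889112847
```

Call:
send_rows(targets=[[0,0.0025,-0.035,0,-1],[0,0.0025,-0.064,0,-1],[0.02,0.0025,-0.064,0,-1],[0.034,0.0025,-0.064,0,-1],[0.034,0.0025,-0.064,0,-1]])

```text
time_s: 6.18
ee_pos: [0.5218, -0.0169, 0.1874]
orientation: [-0.5, -0.5, 0.501, -0.499]
ft_force: [-0.2, -0.2, -0.8]
width: 0.0155
```

Run:
```python
from h import *
for _ in range(3):s=vision.get_image("side");print(get_obs()["ee_pos"],get_obs()["ft_force"])
f=s["frame"]
cv2.imwrite("pics/c5.png",cv2.resize(f[180:250,295:370],(600,560),interpolation=cv2.INTER_CUBIC))
print(pix(s,[.5242,-.0186,.1]))
```

```text
[ 0.52220056 -0.01698387  0.18825647] [-0.6496652  -0.52917111 -0.70875219]
[ 0.52243497 -0.01705762  0.18870485] [ 0.6611262   0.79884753 -0.47721888]
[ 0.52253891 -0.01705041  0.1889178 ] [-0.29564312 -0.30794932 -0.75504059]
[330.071184   223.51159187]
```

View pics/c5.png

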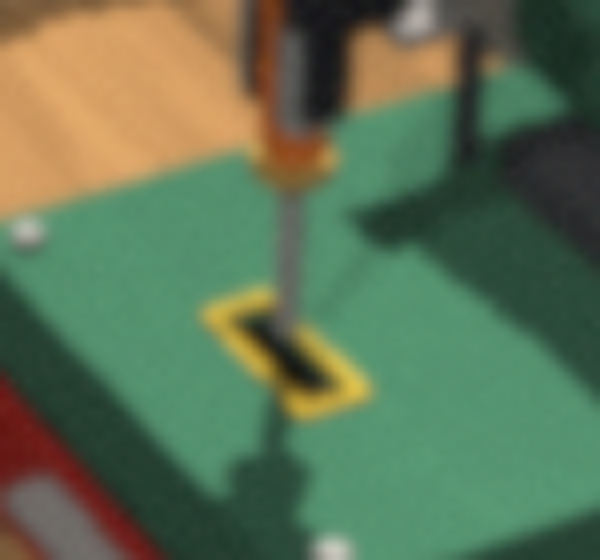

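Call:
send_rows(targets=[[0.004,0,0,0,-1],[0.008,0,0,0,-1],[0.011,0,0,0,-1],[0.014,0,0,0,-1],[0.017,0,0,0,-1]])

```text
time_s: 6.95
ee_pos: [0.5222, -0.0167, 0.1711]
orientation: [0.5, 0.5, -0.5, 0.5]
ft_force: [0.3, -0.1, -0.1]
width: 0.0151
```

Call:
send_rows(targets=[[0.002,0,0,0,-1],[0.004,0,0,0,-1],[0.006,0,0,0,-1],[0.008,0,0,0,-1],[0.009,0,0,0,-1]])

```text
time_s: 7.58
ee_pos: [0.5222, -0.0167, 0.1622]
orientation: [-0.5, -0.5, 0.5, -0.5]
ft_force: [-0.8, -0.7, -0.8]
width: 0.0156
```

Call:
send_rows(targets=[[0.002,0,0,0,-1],[0.004,0,0,0,-1],[0.006,0,0,0,-1],[0.007,0,0,0,-1],[0.007,0,0,0,-1]])

```text
time_s: 8.2
ee_pos: [0.5222, -0.0167, 0.1553]
orientation: [-0.5, -0.5, 0.5, -0.5]
ft_force: [-0.0, 0.2, -1.8]
width: 0.0152
```

Call:
send_rows(targets=[[0.002,0,0,0,-1],[0.004,0,0,0,-1],[0.006,0,0,0,-1],[0.008,0,0,0,-1],[0.008,0,0,0,-1]])

```text
time_s: 8.82
ee_pos: [0.5221, -0.0167, 0.1471]
orientation: [-0.5, -0.5, 0.5, -0.5]
ft_force: [-0.6, -0.3, -1.1]
width: 0.0151
```

Call:
send_rows(targets=[[-0.012,0,0,0,-1],[-0.024,0,0,0,-1],[-0.024,0,0.007,0,-1],[-0.024,0,0.014,0,-1],[-0.024,0,0.014,0,-1]])

```text
time_s: 9.45
ee_pos: [0.5221, -0.0313, 0.171]
orientation: [-0.5, -0.5, 0.5, -0.5]
ft_force: [0.6, 0.1, 0.2]
width: 0.0153
```

Call:
send_rows(targets=[[0.002,0,0,0,-1],[0.004,0,0,0,-1],[0.006,0,0,0,-1],[0.007,0,0,0,-1],[0.007,0,0,0,-1]])

```text
time_s: 10.07
ee_pos: [0.5224, -0.0307, 0.1651]
orientation: [0.5, 0.5, -0.5, 0.5]
ft_force: [0.1, -0.2, 7.0]
width: 0.015
```

Call:
send_rows(targets=[[0,0,0,0,-1],[0,0,0,0,-1]])

```text
time_s: 10.32
ee_pos: [0.5224, -0.0307, 0.1651]
orientation: [0.5, 0.5, -0.5, 0.5]
ft_force: [-1.3, 0.1, 6.7]
width: 0.0155
```

Run:
```python
from h import *
for _ in range(5):s=vision.get_image("side");print(get_obs()["ee_pos"],get_obs()["ft_force"],get_obs()["time_s"])
for m in models.mark_of("tray_lip",s)[:2]: print(m["confidence"],w(s,m["location"]))
```

```text
[ 0.52243988 -0.03065397  0.16505978] [-0.98396219 -0.76891877  7.124432  ] 10.375
[ 0.52242516 -0.03064653  0.16507986] [-1.83454854 -0.10659227  6.87649762] 10.425
[ 0.52241077 -0.03068137  0.1650594 ] [-1.62891766  0.29606146  6.237868  ] 10.475
[ 0.52240755 -0.03066449  0.16505944] [-1.97334315 -1.20976564  7.22740809] 10.525
[ 0.52242915 -0.03065132  0.16506432] [-1.68452138 -0.50013575  6.96098718] 10.575
0.81 [ 0.45482047 -0.01889518  0.05436559]
```

Call:
send_rows(targets=[[0.0005,0,0,0,-1],[0.001,0,0,0,-1],[0.001,0,0,0,-1]])

```text
time_s: 11.0
ee_pos: [0.5225, -0.0307, 0.1641]
orientation: [0.5, 0.5, -0.5, 0.5]
ft_force: [-2.9, -0.1, 6.7]
width: 0.0159
```

Run:
```python
from h import *
F=[]
for _ in range(5):s=vision.get_image("side");F.append(np.r_[get_obs()["ee_pos"],get_obs()["ft_force"]])
print(np.mean(F,0).round(4))
for m in models.mark_of("tray_lip",s)[:2]: print(m["confidence"],w(s,m["location"]))
```

```text
[ 0.5225 -0.0307  0.1642 -1.9332  0.1641  7.324 ]
0.72 [ 0.4533106  -0.02072602  0.05423034]
```

Call:
send_rows(targets=[[0,-0.001,0,0,-1],[0.0005,-0.001,0,0,-1],[0.001,-0.001,0,0,-1],[0.001,-0.001,0,0,-1]])

```text
time_s: 11.8
ee_pos: [0.5219, -0.0307, 0.1634]
orientation: [0.5, 0.499, -0.5, 0.501]
ft_force: [-0.5, 0.9, 8.0]
width: 0.0157
```

```bash
cat > chk.py <<'E'
from h import *
F=[]
for _ in range(4):s=vision.get_image("side");F.append(np.r_[get_obs()["ee_pos"],get_obs()["ft_force"]])
print(np.mean(F,0).round(4),get_obs()["time_s"])
for m in models.mark_of("tray_lip",s)[:2]: print(m["confidence"],w(s,m["location"]))
f=s["frame"];h=cv2.cvtColor(f,cv2.COLOR_BGR2HSV)
r=((h[...,0]<8)|(h[...,0]>172))&(h[...,1]>150);r=r[215:300,280:350];a=cv2.imread("pics/side1.png")
d=np.abs(f.astype(int)-a).sum(-1)[215:300,280:350];print("red",r.sum(),"changed",(d>60).sum())
E
python3 chk.py
```

```text
[ 0.5219 -0.0307  0.1634 -0.3365  0.3487  7.5708] 12.0
0.77 [ 0.45418394 -0.01938674  0.05503879]
red 486 changed 342
```

Call:
send_rows(targets=[[0.0005,0,0,0,-1],[0.001,0,0,0,-1],[0.001,0,0,0,-1]])

```text
time_s: 12.42
ee_pos: [0.5219, -0.0307, 0.1622]
orientation: [0.5, 0.499, -0.5, 0.501]
ft_force: [0.3, 0.2, 5.1]
width: 0.0155
```

```bash
python3 chk.py
```

```text
[ 0.5219 -0.0307  0.1622 -0.0659  0.1963  5.965 ] 12.625
0.58 [ 0.4282072  -0.0170668   0.05366507]
0.19 [ 0.6051856  -0.02053144 -0.0023211 ]
red 495 changed 2043
```

Call:
send_rows(targets=[[0.0005,0,0,0,-1],[0.0005,0,0,0,-1],[0.0005,0,0,0,-1],[0.0005,0,0,0,-1],[0.0005,0,0,0,-1]])

```text
time_s: 13.3
ee_pos: [0.5219, -0.0307, 0.1617]
orientation: [0.5, 0.499, -0.5, 0.501]
ft_force: [-0.7, 0.2, 5.7]
width: 0.015
```

Call:
send_rows(targets=[[0,0,0,0,-1],[0,0,0,0,-1],[0,0,0,0,-1],[0,0,0,0,-1],[0,0,0,0,-1]])

```text
time_s: 13.92
ee_pos: [0.5219, -0.0307, 0.1617]
orientation: [0.5, 0.499, -0.5, 0.501]
ft_force: [-0.6, -0.8, 6.6]
width: 0.0155
```

```bash
python3 chk.py
```

```text
[ 0.5219 -0.0307  0.1617  0.1773 -0.1356  5.771 ] 14.125
0.83 [ 0.40730633 -0.02056509  0.05250081]
0.19 [ 0.475297   -0.31046976  0.0676741 ]
red 374 changed 2778
```

Call:
send_rows(targets=[[0,0,0,0,-1],[0,0,0,0,-1],[0,0,0,0,-1],[0,0,0,0,-1],[0,0,0,0,-1]])

```text
time_s: 14.8
ee_pos: [0.5219, -0.0307, 0.1617]
orientation: [0.5, 0.499, -0.5, 0.501]
ft_force: [-0.6, 0.0, 7.1]
width: 0.0155
```

Call:
send_rows(targets=[[0,0,0,0,-1],[0,0,0,0,-1],[0,0,0,0,-1],[0,0,0,0,-1],[0,0,0,0,-1]])

```text
time_s: 15.42
ee_pos: [0.5219, -0.0307, 0.1617]
orientation: [0.5, 0.499, -0.5, 0.501]
ft_force: [0.7, 0.3, 6.0]
width: 0.0152
```

```bash
python3 chk.py
python3 - <<'E'
from h import *
t=vision.get_image("top")
for m in models.mark_of("tray_lip",t)[:2]: print(m["confidence"],w(t,m["location"]))
E
```

```text
[ 0.5219 -0.0307  0.1617  0.1334 -0.0458  5.6808] 15.625
0.81 [ 0.40451335 -0.0194016   0.05262571]
red 376 changed 2783
0.38 [ 0.63024443 -0.36198357  0.00127081]
```

Call:
send_rows(targets=[[-0.01,0,0,0,-1],[-0.035,0,0,0,-1],[-0.06,0,0,0,-1],[-0.06,0,0,0,-1]])

```text
time_s: 16.27
ee_pos: [0.5217, -0.0307, 0.2221]
orientation: [0.5, 0.499, -0.5, 0.501]
ft_force: [-0.1, -0.3, -1.7]
width: 0.0154
```

Call:
send_rows(targets=[[0,-0.01,0.05,0,-1],[0,-0.02,0.11,0,-1],[0,-0.03,0.17,0,-1],[0,-0.04,0.23,0,-1],[0,-0.0465,0.28,0,-1]])

```text
time_s: 16.9
ee_pos: [0.4735, -0.3125, 0.2193]
orientation: [0.5, 0.501, -0.5, 0.499]
ft_force: [1.7, -0.3, -0.3]
width: 0.0153
```

```bash
python3 chk.py; python3 chk.py
python3 - <<'E'
from h import *
s=vision.get_image("side")
u=pix(s,[.476,-.311,.11]).astype(int);print(u)
cv2.imwrite("pics/c6.png",cv2.resize(s["frame"][u[1]-50:u[1]+50,u[0]-50:u[0]+50],(600,600),interpolation=cv2.INTER_CUBIC))
from scipy.spatial.transform import Rotation as R
print(R.from_quat(get_obs()["orientation"]).as_matrix().round(4))
print(ray(s,pix(s,[.476,-.31,.072]),.072))
E
```

```text
[ 0.4733 -0.3138  0.2189 -0.7527 -0.4933 -1.1856] 17.1
0.76 [ 0.40557646 -0.02215869  0.05316263]
0.19 [ 0.52415559 -0.01945245  0.09815727]
red 380 changed 2448
[ 0.4749 -0.3095  0.2205  0.3244  0.3692 -1.3466] 17.35
0.91 [ 0.40305674 -0.01814542  0.05158634]
0.41 [ 0.47590193 -0.31068751  0.07370209]
red 377 changed 2447
[384 299]
[[ 0.e+00  1.e+00  9.e-04]
 [-0.e+00  9.e-04 -1.e+00]
 [-1.e+00  0.e+00  0.e+00]]
[ 0.476 -0.31   0.072]
```

View pics/c6.png

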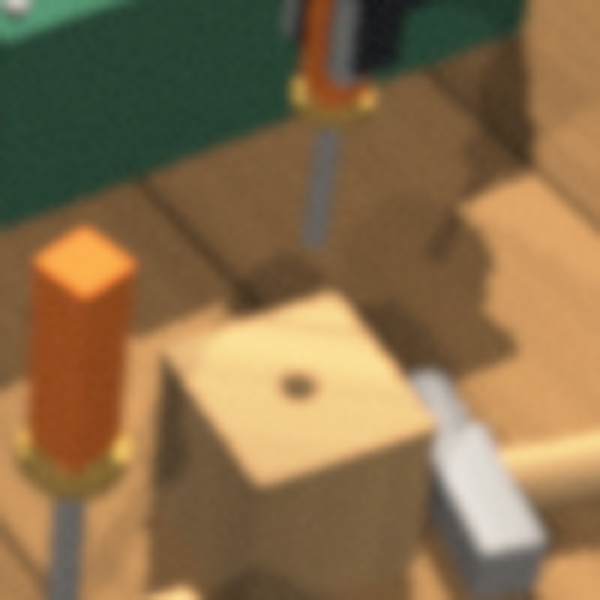

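Run:
```python
from h import *
F=[]
for _ in range(3):s=vision.get_image("side");F.append(get_obs()["ee_pos"])
F=np.array(F);print(F.round(4))
f=s["frame"]
g=lambda u,v:np.array([334+(u+.5)/6-.5,249+(v+.5)/6-.5])
print("hole",ray(s,g(298,384),.072),"tip",[ray(s,g(315,238),F[-1,2]-.08+d)[:2].round(4) for d in(-.002,0,.002)])
print("pred tip px",pix(s,F[-1]-[0,0,.08]),g(315,238),"pred hole if (.4755,-.3105)",pix(s,[.4755,-.3105,.072]),g(298,384))
# dark centroid of hole, sub-pixel
p=f[306:319,376:392].sum(-1).astype(float);d=np.clip(np.median(p)-60-p,0,None);yy,xx=np.mgrid[306:319,376:392];print("dark hole",(d*xx).sum()/d.sum(),(d*yy).sum()/d.sum())
```

```text
[[ 0.4749 -0.3101  0.2209]
 [ 0.4748 -0.3103  0.2209]
 [ 0.4747 -0.3104  0.2209]]
hole [ 0.47814861 -0.31080852  0.072     ] tip [array([ 0.4791, -0.309 ]), array([ 0.4776, -0.3106]), array([ 0.4762, -0.3123])]
pred tip px [384.84615637 288.6775632 ] [386.08333333 288.25      ] pred hole if (.4755,-.3105) [382.12414979 312.94163318] [383.25       312.58333333]
dark hole 383.2031511900771 313.01575595038554
```

Call:
send_rows(targets=[[0.02,0.0003,0,0,-1],[0.04,0.0003,0,0,-1],[0.055,0.0003,0,0,-1],[0.062,0.0003,0,0,-1],[0.062,0.0003,0,0,-1]])

```text
time_s: 18.23
ee_pos: [0.475, -0.3107, 0.1587]
orientation: [0.5, 0.5, -0.5, 0.5]
ft_force: [0.3, 0.2, -1.3]
width: 0.0156
```

Call:
send_rows(targets=[[0.003,0,0,0,-1],[0.006,0,0,0,-1],[0.009,0,0,0,-1],[0.012,0,0,0,-1],[0.012,0,0,0,-1]])

```text
time_s: 18.85
ee_pos: [0.4749, -0.3106, 0.1465]
orientation: [0.5, 0.5, -0.5, 0.5]
ft_force: [0.2, 0.1, -0.3]
width: 0.0153
```

Call:
send_rows(targets=[[0.01,0,0,0,-1],[0.02,0,0,0,-1],[0.03,0,0,0,-1],[0.04,0,0,0,-1],[0.048,0,0,0,-1]])

```text
time_s: 19.48
ee_pos: [0.4749, -0.3106, 0.098]
orientation: [0.5, 0.5, -0.5, 0.5]
ft_force: [0.3, -0.1, -2.0]
width: 0.0154
```

Call:
send_rows(targets=[[0.001,0,0,0,-1],[0.002,0,0,0,-1],[0.003,0,0,0,-1],[0.004,0,0,0,-1],[0.004,0,0,0,-1]])

```text
time_s: 20.1
ee_pos: [0.475, -0.3107, 0.0948]
orientation: [0.5, 0.5, -0.5, 0.5]
ft_force: [0.0, 0.9, -0.5]
width: 0.0152
```

Call:
send_rows(targets=[[0.0005,0,0,0,-1],[0.001,0,0,0,-1],[0.0015,0,0,0,-1],[0.0015,0,0,0,-1]])

```text
time_s: 20.6
ee_pos: [0.475, -0.3107, 0.0936]
orientation: [0.5, 0.5, -0.5, 0.5]
ft_force: [-0.8, 0.7, 3.2]
width: 0.0156
```

Call:
send_rows(targets=[[0,0,0,0,0.2],[0,0,0,0,1],[0,0,0,0,1],[0,0,0,0,1],[0,0,0,0,1]])

```text
time_s: 21.22
ee_pos: [0.475, -0.3107, 0.0933]
orientation: [0.5, 0.5, -0.5, 0.5]
ft_force: [-0.1, -0.3, -0.2]
width: 0.0852
```

Call:
send_rows(targets=[[0,0,0,0,1],[0,0,0,0,1],[-0.03,0,0,0,1],[-0.08,0,0,0,1],[-0.14,0,0,0,1]])

```text
time_s: 21.85
ee_pos: [0.4746, -0.3103, 0.2343]
orientation: [0.5, 0.501, -0.5, 0.499]
ft_force: [0.9, -0.4, 0.1]
width: 0.0857
```

Call:
send_rows(targets=[[-0.03,0,-0.05,0,1],[-0.05,0,-0.1,0,1],[-0.05,0,-0.14,0,1],[-0.05,0,-0.14,0,1]])

```text
time_s: 22.35
ee_pos: [0.475, -0.1687, 0.2839]
orientation: [0.499, 0.5, -0.499, 0.501]
ft_force: [0.1, -0.1, -0.7]
width: 0.0856
```

```bash
python3 chk.py
python3 - <<'E'
from h import *
s=vision.get_image("side");t=vision.get_image("top")
for p in(s,t):
    for q in("pin","stand_hole","can","hammer","brush","tray_lip"):
        for m in models.mark_of(q,p)[:3]:
            L=w(p,m["location"]);print(q,round(m["confidence"],2),L.round(4))
a=cv2.resize(s["frame"][200:400,300:500],(400,400),interpolation=cv2.INTER_CUBIC)
cv2.imwrite("pics/fin.png",np.hstack([a,cv2.resize(t["frame"][140:340,240:500][:, 60:],(400,400))]))
print(get_obs()["width"])
E
```

```text
[ 0.475  -0.1711  0.2832  0.1556 -0.6717  0.2719] 22.55
0.92 [ 0.4036001  -0.01859732  0.05193354]
red 376 changed 2530
pin 0.56 [ 0.388  -0.314  -0.0018]
stand_hole 0.9 [ 0.4758 -0.3127  0.0723]
stand_hole 0.75 [ 0.3328 -0.4292  0.0915]
can 0.69 [0.486  0.3129 0.0045]
hammer 0.74 [ 6.349e-01 -3.642e-01  1.000e-04]
brush 0.67 [0.6262 0.3688 0.0032]
tray_lip 0.78 [ 0.4068 -0.0214  0.0564]
tray_lip 0.49 [ 0.6046 -0.0177  0.0018]
pin 0.82 [ 0.3786 -0.3117  0.0052]
stand_hole 0.66 [ 0.3293 -0.4284  0.0939]
stand_hole 0.56 [ 0.4732 -0.3089  0.0766]
can 0.61 [0.4826 0.314  0.0024]
brush 0.67 [0.6211 0.3683 0.0048]
tray_lip 0.6 [ 0.3997 -0.0186  0.0547]
0.08566494163300781
```

View pics/fin.png

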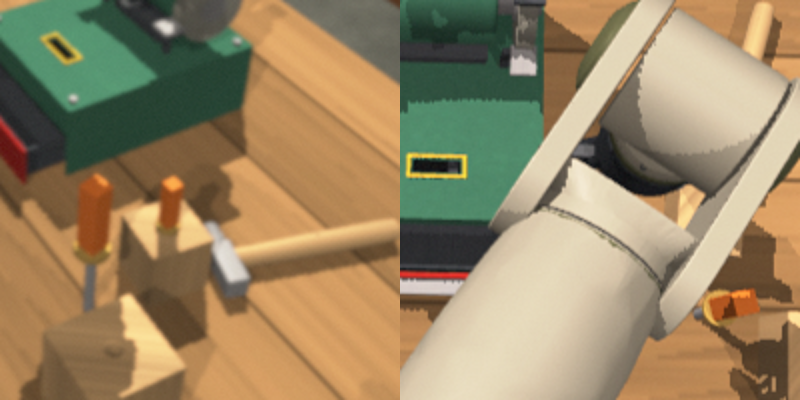

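Run:
```python
from h import *
s=vision.get_image("side");b=(366,270,402,330)
for f in(cv2.imread("pics/side1.png"),s["frame"]):
    ys,xs=np.nonzero(orange(f,b));print(len(xs),xs.mean(),ys.mean(),ys.min(),ys.max())
print(get_obs()["ft_force"],get_obs()["time_s"]);print(ticket.finish_job())
```

```text
220 18.65909090909091 30.368181818181817 18 44
216 18.810185185185187 30.65277777777778 19 44
[-0.44021485  0.31770655 -0.17250813] 23.35
the job is handed in; nothing more can be done
None
```

The swarf tray is fully out, the smaller pin is back upright and home in its small stand, and the job was handed in at about 23 s.

- **Catch:** The first probe, at the middle of the slot, went 33 mm down and felt nothing. The second, about 14 mm to the robot's right (−y), met the catch. I pressed in small steps; it let go at about 8.5 N, and no reading reached the 22 N limit.
- **Tray:** I held the catch down about 3 s. The side camera showed the tray lip moving from x = 0.454 to about 0.404 m, so 50 mm out, and it stayed there after I withdrew the pin.
- **Pin:** The collar met the top of the stand at the same tool height as when I picked the pin up. After release, the handle sat within about 0.3 px of its starting place in the side picture.
- **Other objects:** I never touched the can, hammer, brush, larger pin or larger stand. In the final check they were all where they started, within the networks' scatter. The can's reported position differed most, by about 4–8 mm.
- **Checks that disagreed:**
  - The networks did not report the returned pin in the last pictures, only the larger one, so its placing rests on the picture and the handle comparison.
  - While I held the catch, one top-view report for the tray lip was clearly a false hit on the hammer. A later top view put the lip at x = 0.400 m.

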